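# Scan the sample carrier, index it one hole on and hold the lock pin home

## Robot

A 6-joint arm with a two-finger parallel gripper is mounted at the origin on a cart in front of the work surface, level with it; the furniture and walls round the work are solid. World frame = base frame: x ahead of the robot, y to its left, z up, the work surface at z = 0. Lengths are in mm, angles in rad, forces in N, time in s.
With the tool pointing down it reaches from about 250 to 800 mm from the base axis. Payload 8.5 kg.
Tool frame: the origin (TCP) lies midway between the tips of the shut fingers; the grasp point (between the pads) lies bot.grasp_offset behind it (bot.grasp_offset is the distance from the TCP to the grasp point, in mm); z points along the fingers, y is the line along which they close (so a half turn about z gives the same grasp; the last joint's range is limited). The gripper opens to 85 mm and grips with 20 to 120 N. Pads are 22 mm wide; open, the fingers measure 114 mm over their backs; the gripper's body (76 mm by 85 mm) begins 54 mm behind the grasp point. The pads swing forward as they close: fully open they stand 13 mm farther back than shut.
Start: joints at [-1.213, 0.238, -0.013, 1.319, 0, 1.571], TCP at [183.845, -491.711, 231.276] pointing down, gripper open.
Joint ranges: [-2.66, 2.66], [-1.03, 1.9], [-1.14, 1.46], [-1.82, 2.27], [-1.45, 1.34], [-3.14, 3.14]. Speed limits (rad/s): [2.22, 2.22, 2.79, 3.14, 3.14, 3.14].

## Interface

Orientations are given as a unit quaternion [w, x, y, z].
In Python, from rig import bot, cams, order gives the robot as it stands.
- The arm moves only by the shell command python3 -m creep 'ROWS' [FORCE]. ROWS is JSON, a list of rows, each a list of 3 entries, a list of its own where there are three numbers: the shift along the tool's x, y, z as a fraction of full scale, then the turn, a rotation vector about the tool's x, y, z as a fraction of full scale, then the opening, from 0 (shut) to 1 (fully open). In form: [[[dx, dy, dz], [rx, ry, rz], grip], ...]. A call has 1 to 5 rows; each row shifts and turns the commanded pose from where the row before left it, along the tool's axes as they then stand; what a row does not reach is not made up. Full scale, the value 1, is 100 mm for a shift and 180 degrees for a turn. A row lasts 1/8 s, in which the tool goes at most 62.5 mm and 10.7 degrees, less where a joint would pass 70% of its speed; a pose out of reach is approached as far as the arm can. A call with a number of a shift or a turn outside -1 to 1 is refused whole. A call with a gripper value outside its range is refused whole. The fingers move at their own pace and stop on an object; FORCE is the grip in N (left out, the last holds). Time passes only in rows, so rows that do not move let the fingers close. It gives the time, the measured TCP pose, the force, the opening and the grip force at its end, in the units of the state.
- bot.get_obs(): the state, without advancing time (a new reading comes with each control period).
- cams.camera(name): name is "scene" or "top"; returns the picture (480x640x3 uint8, red, green, blue); there is no depth.
- cams.camera_model(name): a dict with "fov_y" (degrees; the focal length in pixels is half the picture's height over the tangent of half this angle, whatever the lens; pixels are square), "cx", "cy" (the principal point, pixels), "rvec" (rotation vector, rad) and "tvec" (3), from world to camera coordinates, as OpenCV has them. Camera axes: x right, y down, z forward; pixel columns grow to the right and rows downward; lengths in mm; the calibration is good to about 2 mm. A picture is of the moment at which its call begins. camera_model takes no time and is no camera call.
- order.hand_in(): hands the job in; it is judged then, once.
Trained networks look in the newest picture that a camera, given by its name, has taken for a name from the list of things; names that differ only in an ending like _2 or _b are one class to them, and where a whole thing is asked for, a point or a joint stands for the part that bears it (a point fixed in the world has none). Each returns a list of dicts, best first, with "conf" (0 to 1); they miss things now and then, are a little off and sometimes report something else, mostly with a low value. They report only what shows in the picture. A call takes as long as a camera call. They do not tell look-alikes from the thing itself.
- cams.look_for(camera, target): "pixel" ([column, row] in pixels, amid what is visible of it).
The state is a dict: "time_s": time; "joints": joint angles; "joint_velocities": joint speeds; "joint_torque": joint torques, N m; "ee_pos": TCP position; "eef_rot": TCP orientation; "ft_force": force on the tool from outside, world axes, zero at the start; "torque": the same for the moment, N m; "opening": opening from 0.0 (shut) to 1.0 (fully open); "finger_force": force on a finger pad.
Only numpy, scipy, OpenCV 4.12 (cv2) and the standard library are available. Lean on these libraries where they do the work, as an engineer would, in place of code of your own. Each camera call takes 0.05 s, during which the arm holds its last target. There are 200 camera calls.

## Task

Pick up the hand-held code reader, hold it steady for a second or so with its window squarely facing the middle of the bar-code label on the front of the sliding section, about 5 cm away and without touching the slide, then lay it back flat on the bench in front of the slide. Next pull the section's lock knob up, slide the section exactly one hole along the rail towards the tall bottle that stands beyond one end of the rail (the clear tip box stands beyond the other), and let the pin into that hole. Finish gripping the knob and pressing it fully down: the pin springs up a little when let go, so keep hold and keep pressing as the program ends, and leave the bottle and the tip box where they are.

Things in the scene. Friction and masses are not known exactly. Their poses are not given: they have to be found in the camera images.
- rail: fixed slide: perforated 30 mm square aluminium tube, 340 mm long, on two dark steel feet 90 mm deep, crosswise before the robot (yaw up to 0.2 either way). Origin on the bench under the tube's middle; y along the tube (robot's left), x away from the robot, z up. Tube top at z = 80 mm, five 12 mm holes at y = -120, -60, 0, 60, 120 mm.
- section (a joint): travel of the sliding section along the rail's +y, m (friction 1.5 N): 0 = middle hole, as at the start; next holes at +0.060 and -0.060; pin play 1 mm. The section is a grey sleeve 70 mm long round the tube, top at z = 88 mm, with a vial block on a shelf behind it (rail frame: x 22 to 117 mm, y +-67 mm about the section, up to 102 mm high).
- plunger (a joint): lift of the lock pin, m: 0 = pressed fully home; 0.004 = where its spring rests in a hole (still locking); over 0.014 = clear, free to slide; stop at 0.020. Spring 1000 N/m about 0.004: 4 N to press home, 10 N to pull clear, 14 N at 18 mm. Over solid tube the pin rests on top at 0.014.
- knob: black round lock knob on top of the section, 28 mm diameter, 26 mm high, upright; it moves with pin and section, and rises straight above the middle of the tube. Origin at the centre of its underside (114 mm above the bench when the pin is home), z up. Below it is a 19 mm thick steel barrel, top at 110.5 mm.
- label_plate: white bar-code label 56 mm wide, 36 mm high, upright on the section's robot-side face, 24 mm in front of the tube's middle. Origin at the centre of its front surface (66 mm above the bench), y along the rail, z up, x into the label, away from the robot.
- reader: hand-held code reader, grey, 0.12 kg, lying flat on the bench. Origin at its underside (on the bench) at the grip; x points to the nose with the window, z up. The grip is 24 mm wide (y) and runs from x = -62 to +30 mm, between z = 0 and 26 mm; the head is 34 mm wide, x = 30 to 58 mm, z = 0 to 28 mm. Overall length 128 mm.
- reader_window (a point): centre of the dark window at the reader's nose, 60 mm ahead of the reader's origin and 14 mm above its underside; same axes as the reader. It looks along +x.
- bottle: tall translucent reagent bottle with blue screw cap, 74 mm diameter, 180 mm high, standing beyond one end of the rail; origin at the centre of its underside. It marks the way to slide.
- tip_box: clear pipette tip box with lid, 133 x 90 x 83 mm, standing beyond the other end of the rail; origin at the centre of its underside.
There are look-alikes about, which are no part of the job. What is shaped like the reader but green or orange is not meant.

How it is judged (in metres and radians):
On the way, in this order (a step that is already met when the one before it is completed fails the run):
1. the held reader faces the label steadily for 0.8 s (x of label_plate in the frame of reader_window between 0.025 and 0.085 m and y of label_plate in the frame of reader_window between -0.013 and 0.013 m and z of label_plate in the frame of reader_window between -0.013 and 0.013 m and angle between the x axis of reader and the x axis of label_plate, either way round below 0.26 rad and linear speed of reader below 0.03 m/s and contact force between the fingers and reader above 1 N), for 0.8 s.
2. the reader lies flat on the bench in front of the slide, let go (height (world z) of reader below 0.006 m and angle between reader's own z axis and vertical below 0.12 rad and contact force between the fingers and reader below 0.1 N and x of reader in the frame of rail below -0.06 m and linear speed of reader below 0.02 m/s), for 0.2 s.
3. the pin is pulled clear of the first hole (value of joint plunger above 0.013 m and value of joint section between -0.01 and 0.01 m), for 0.05 s.
At the end, for the whole second after the job is handed in: The section is one hole (60 mm +-3 mm) along towards the bottle, its pin pressed home (under 1.5 mm lift) with the fingers still on the knob (over 3 N), and the reader lies flat, released and still on the bench, its origin at least 60 mm in front of the rail's middle line (all of step 2 and ((y of bottle in the frame of rail above 0 m and value of joint section between 0.057 and 0.063 m) or (y of bottle in the frame of rail below 0 m and value of joint section between -0.063 and -0.057 m)) and value of joint plunger below 0.0015 m and contact force between the fingers and knob above 3 N); the arm keeps its last pose, push and grip.
It fails at once if the bottle is shifted by more than 2 cm or tipped (distance of bottle from where it was at the start of the episode above 0.02 m or angle between bottle's own z axis and vertical above 0.2 rad).
It fails at once if the tip box is shifted by more than 2 cm or tipped (distance of tip_box from where it was at the start of the episode above 0.02 m or angle between tip_box's own z axis and vertical above 0.2 rad).
It fails at once if the reader knocks against the slide (contact force between reader and rail above 1 N).
It also fails if it takes over 51 s, if anything falls off the work surface, if the arm or the gripper's body presses on something with over 40 N, if the wrist force passes 120 N, or if a joint passes its speed limit or range.

## Working session

There is one attempt and no reset: what is moved stays moved. The work goes in short steps, Python scripts to look and compute and a shell command to move; the robot and the scene stay as the last step left them, time stands still between calls to the robot, and variables do not carry over. Pictures are saved under pics/ and viewed, at most 10 in all, crops included, and the job is handed in when it is done.

```bash
ls; mkdir -p pics
python3 - <<'E'
from rig import bot,cams,order
import cv2
for n in("scene","top"):
    im=cams.camera(n); cv2.imwrite(f"pics/{n}0.png",im[:,:,::-1]); print(n,cams.camera_model(n))
    for t in("reader","reader_window","label_plate","knob","bottle","tip_box","rail"):
        print(t,[(d["pixel"],round(d["conf"],2)) for d in cams.look_for(n,t)])
print(bot.get_obs(),bot.grasp_offset)
E
```

```text
pics
scene {'fov_y': 50.99483277275242, 'cx': 329.05049967870025, 'cy': 239.44247632263924, 'rvec': array([ 1.1978555 , -1.91116088,  1.20293836]), 'tvec': array([245.00346025, 323.68340592, 957.98064651])}
reader [([294.4, 301.8], 0.92), ([233.0, 300.8], 0.75), ([330.5, 220.2], 0.37), ([320.8, 232.5], 0.26)]
reader_window [([298.6, 301.8], 0.71), ([235.1, 299.1], 0.68)]
label_plate [([334.0, 241.8], 0.63), ([193.1, 269.5], 0.25)]
knob [([330.6, 220.2], 0.68)]
bottle []
tip_box [([194.0, 269.8], 0.91)]
rail [([320.1, 234.3], 0.63)]
top {'fov_y': 53.295755344005514, 'cx': 321.0877042025504, 'cy': 240.99730577907616, 'rvec': array([ 2.1659488 , -2.19524152,  0.0750029 ]), 'tvec': array([   4.25400602,  587.45535122, 1222.07604585])}
reader [([214.0, 259.2], 0.95), ([381.4, 281.5], 0.85), ([267.1, 286.8], 0.64)]
reader_window [([215.1, 258.4], 0.79), ([263.7, 284.0], 0.73), ([386.0, 278.1], 0.57)]
label_plate [([340.0, 216.6], 0.36)]
knob [([336.5, 208.1], 0.6)]
bottle []
tip_box [([185.1, 196.1], 0.96)]
rail [([339.3, 204.1], 0.74)]
{'time_s': 0.8, 'joints': array([-1.21301628e+00,  2.38160414e-01, -1.34797601e-02,  1.31920476e+00,
       -5.01616513e-06,  1.57080888e+00]), 'joint_velocities': array([ 6.88984741e-04,  2.12420926e-04,  5.83565193e-05, -2.84106568e-04,
       -9.54464372e-04,  1.03740126e-03]), 'joint_torque': array([-5.47111049e-04, -5.38513935e+01,  3.46680164e+01,  2.90622083e-03,
       -7.98695936e-06,  6.92904507e-06]), 'ee_pos': array([ 183.83832393, -491.72099616,  231.30489374]), 'eef_rot': array([-2.34689343e-05,  9.84042922e-01,  1.77931241e-01, -6.79263487e-06]), 'ft_force': array([ 0.34766743, -0.15975907, -0.70015716]), 'torque': array([ 0.04611947, -0.00977862, -0.0347419 ]), 'finger_force': 0.0, 'opening': 1.0012521577933764} 18.700000000000003
```

View pics/scene0.png

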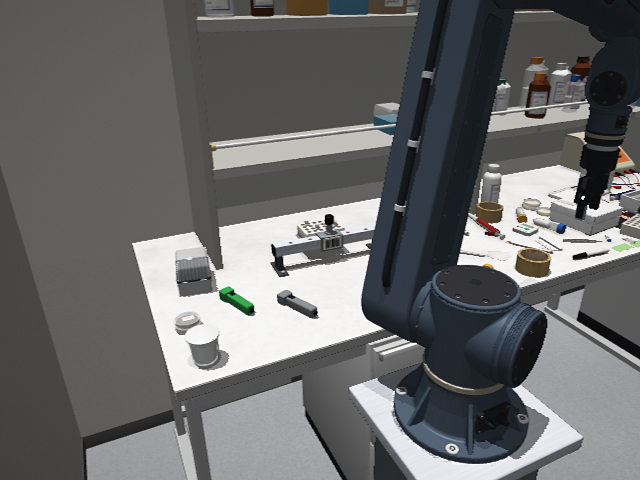

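View pics/top0.png

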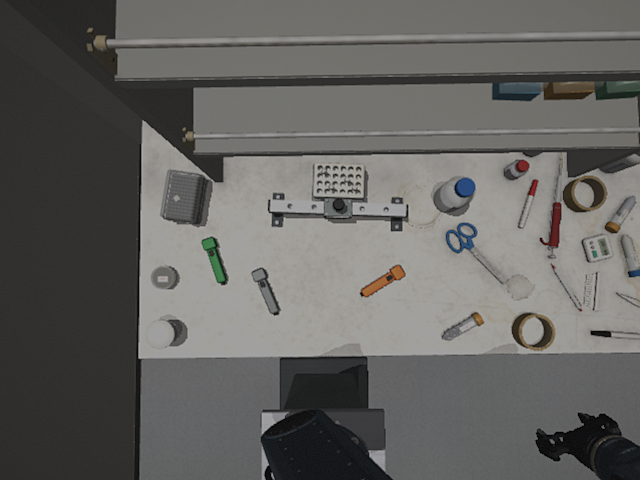

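The top picture shows the tip box at (185,196) on the left and the blue-capped bottle at (457,193) on the right, so the slide direction is rail -y. The rail runs from (268,206) to (408,211), with the knob at (338,206).

Reader candidates in the top picture are green (215,259), orange (382,281) and grey (266,290). I choose the grey one, which has its nose at the upper left (260,273), and will check it in a close crop.

```bash
cat > h.py <<'E'
import numpy as np,cv2
from rig import bot,cams,order
from scipy.spatial.transform import Rotation as R
def cam(n):
    m=cams.camera_model(n); f=240/np.tan(np.radians(m["fov_y"]/2))
    return np.array([[f,0,m["cx"]],[0,f,m["cy"]],[0,0,1]]),np.array(m["rvec"]),np.array(m["tvec"])
def ray(n,px,z):
    K,r,t=cam(n);M=cv2.Rodrigues(r)[0];c=-M.T@t
    d=M.T@np.linalg.inv(K)@np.array([px[0],px[1],1.]);return c+d*(z-c[2])/d[2]
def proj(n,P):
    K,r,t=cam(n);return cv2.projectPoints(np.array(P,float).reshape(-1,1,3),r,t,K,None)[0][:,0]
E
python3 - <<'E'
from h import *
im=cams.camera("top")[:,:,::-1]
c=cv2.resize(im[155:320,245:425],None,fx=3.5,fy=3.5,interpolation=cv2.INTER_CUBIC)
cv2.imwrite("pics/crop1.png",c)
for px,z in(((260.,272),28),((276,312),26),((338,206),140),((268,206),80),((408,211),80),((457,193),90),((185,196),83)):print(px,ray("top",px,z).round(1))
# masks: reader grey
hsv=cv2.cvtColor(im,cv2.COLOR_BGR2HSV)
g=(hsv[...,2]<165).astype(np.uint8)
sub=np.zeros_like(g);sub[260:320,245:290]=g[260:320,245:290]
n,l,s,ce=cv2.connectedComponentsWithStats(sub);k=1+np.argmax(s[1:,4]);print(s[k],ce[k])
ys,xs=np.nonzero(l==k);print(cv2.minAreaRect(np.c_[xs,ys].astype(np.float32)))
E
```

```text
(260.0, 272) [509.  154.8  28. ]
(276, 312) [406.1 114.4  26. ]
(338, 206) [661.1 -45.4 140. ]
(268, 206) [672.5 127.3  80. ]
(408, 211) [ 655.  -221.2   80. ]
(457, 193) [ 696.8 -341.6   90. ]
(185, 196) [700.1 334.1  83. ]
[ 245  260   45   60 2593] [267.00694177 289.47859622]
((267.0, 289.5), (59.0, 44.0), 90.0)
```

View pics/crop1.png

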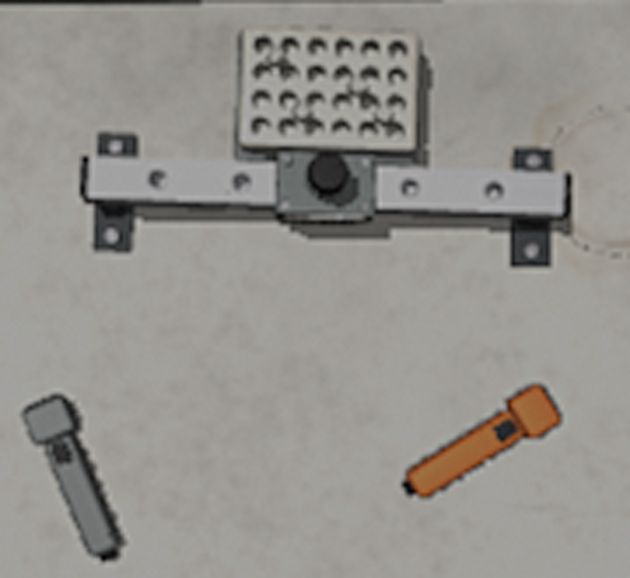

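The close crop confirms the grey reader: head at crop (50,420), tail at (107,553). It is neither the green nor the orange one. The four free holes are at crop (158,180), (242,182), (410,188) and (494,190), and the knob top is at (327,172).

Run:
```python
from h import *
from scipy.optimize import least_squares
u=lambda p:((np.array(p)+.5)/3.5-.5)+[245,155]
H=np.array([u(p) for p in((158,180),(242,182),(410,188),(494,190))])
yl=np.array([120,60,-60,-120.])
def P(q):return np.c_[q[0]-np.sin(q[2])*yl,q[1]+np.cos(q[2])*yl,0*yl+80]
s=least_squares(lambda q:(proj("top",P(q))-H).ravel(),[660,-45,0]);print("rail",s.x.round(3),s.fun.round(2))
print("knob",ray("top",u((327,172)),144).round(1))
h=ray("top",u((50,420)),28);t=ray("top",u((103,551)),26);n=ray("top",u((43,403)),28)
print("head",h,"tail",t,"nose",n,np.hypot(*(n-t)[:2]),"yaw",np.arctan2(*(h-t)[1::-1]))
d=(h-t)[:2];d/=np.hypot(*d);print("origin est",h[:2]-44*d,t[:2]+62*d)
# checks in scene
x,y,a=s.x
L=[[x+24*-np.cos(a),y-24*np.sin(a),66],[x,y,144]]
print("scene label,knob",proj("scene",L),"reader ends",proj("scene",[h,t]))
```

```text
rail [ 6.66244e+02 -4.65870e+01 -4.50000e-02] [-0.13 -0.06 -0.09  0.11  0.06 -0.11  0.16  0.06]
knob [665.8 -45.5 144. ]
head [502.26193562 157.63740576  28.        ] tail [405.96709388 119.36774407  26.        ] nose [514.82559984 162.75490556  28.        ] 117.18626242711156 yaw 0.37828174827650435
origin est [461.37270926 141.38713906] [463.58373103 142.26584714]
scene label,knob [[332.03107614 242.76745153]
 [328.59816006 215.24386187]] reader ends [[284.80572182 292.45218961]
 [313.58837653 307.9458768 ]]
```

```bash
cat >> h.py <<'E'
def go(p,yaw):
    o=bot.get_obs();q=o["eef_rot"];T=R.from_quat([q[1],q[2],q[3],q[0]])
    G=R.from_euler("z",yaw)*R.from_euler("x",np.pi)
    print("t",round(o["time_s"],2),"pos",o["ee_pos"].round(1),"open",round(o["opening"],3),"ff",round(o["finger_force"],1),"ft",o["ft_force"].round(1))
    print(" shift",(T.inv().apply(np.array(p)-o["ee_pos"])/100).round(3),"turn",((T.inv()*G).as_rotvec()/np.pi).round(4))
E
python3 -c "
from h import *
go((462,141.7,120),.378)"
```

```text
t 0.85 pos [ 183.8 -491.7  231.3] open 1.0 ff 0.0 ft [ 0.7 -0.2 -0.1]
 shift [ 4.824 -4.958  1.113] turn [-0.0001 -0.     -0.0064]
```

```bash
python3 -m creep '[[[0.2,-0.2,0],[0,0,0],1],[[0.32,-0.33,0],[0,0,0],1],[[0.32,-0.33,0],[0,0,0],1],[[0.32,-0.33,0],[0,0,0],1],[[0.32,-0.33,0],[0,0,0],1]]' 60
python3 -m creep '[[[0.32,-0.33,0],[0,0,0],1],[[0.32,-0.33,0],[0,0,0],1],[[0.32,-0.33,0],[0,0,0],1],[[0.32,-0.33,0],[0,0,0],1],[[0.32,-0.33,0],[0,0,0],1]]'
python3 -m creep '[[[0.32,-0.33,0],[0,0,0],1],[[0.32,-0.33,0],[0,0,0],1],[[0.32,-0.33,0.2],[0,0,0],1],[[0.32,-0.33,0.3],[0,0,0],1],[[0.2,-0.2,0.3],[0,0,0],1]]'
python3 -c "
from h import *
go((462,141.7,60),.378)"
```

```text
time_s: 1.48
ee_pos: [269.6, -296.3, 231.4]
eef_rot: [0.0, 0.984, 0.178, 0.0]
ft_force: [0.1, 0.1, 0.8]
opening: 0.998
finger_force: 0.0
time_s: 2.1
ee_pos: [361.8, -85.5, 231.6]
eef_rot: [0.0, 0.984, 0.178, 0.0]
ft_force: [0.7, -0.3, -0.2]
opening: 1.005
finger_force: 0.0
time_s: 2.72
ee_pos: [447.5, 109.3, 150.6]
eef_rot: [-0.0, 0.984, 0.179, 0.001]
ft_force: [0.1, -1.1, 0.3]
opening: 1.0
finger_force: 0.0
t 2.73 pos [447.5 109.3 150.6] open 1.0 ff 0.0 ft [ 0.1 -1.1  0.3]
 shift [ 0.248 -0.252  0.906] turn [-0.     -0.0004 -0.0059]
```

```bash
python3 -m creep '[[[0.12,-0.12,0.3],[0,0,-0.006],1],[[0.128,-0.132,0.3],[0,0,0],1],[[0,0,0.3],[0,0,0],1],[[0,0,0],[0,0,0],1]]'
python3 -c "
from h import *
go((462,141.7,4),.378)"
```

```text
time_s: 3.22
ee_pos: [459.2, 139.4, 59.7]
eef_rot: [0.0, 0.982, 0.187, -0.002]
ft_force: [-0.8, 0.3, -1.2]
opening: 0.999
finger_force: 0.0
t 3.23 pos [459.2 139.4  59.7] open 0.999 ff 0.0 ft [-0.8  0.3 -1.2]
 shift [ 0.037 -0.011  0.557] turn [-0.0001  0.0013 -0.0003]
```

```bash
python3 -m creep '[[[0.037,-0.011,0.2],[0,0,0],1],[[0,0,0.2],[0,0,0],1],[[0,0,0.15],[0,0,0],1],[[0,0,0],[0,0,0],1],[[0,0,0],[0,0,0],0.2]]' 60
python3 -m creep '[[[0,0,0],[0,0,0],0],[[0,0,0],[0,0,0],0],[[0,0,0],[0,0,0],0],[[0,0,0],[0,0,0],0]]'
python3 -c "
from h import *
go((532.4,-40.5,58),-.045)"
```

```text
time_s: 3.85
ee_pos: [464.6, 142.2, 7.6]
eef_rot: [-0.0, 0.982, 0.187, 0.001]
ft_force: [-1.0, 1.2, -0.4]
opening: 0.817
finger_force: 0.0
time_s: 4.35
ee_pos: [464.2, 142.3, 7.0]
eef_rot: [-0.0, 0.982, 0.187, 0.0]
ft_force: [-1.3, -0.6, 6.6]
opening: 0.264
finger_force: 59.4
t 4.35 pos [464.2 142.3   7. ] open 0.264 ff 59.4 ft [-1.3 -0.6  6.6]
 shift [-0.038  1.95  -0.51 ] turn [-1.000e-04 -3.000e-04  1.342e-01]
```

```bash
python3 -m creep '[[[0,0,-0.15],[0,0,0],0],[[0,0,-0.2],[0,0,0.034],0],[[0,0,-0.17],[0,0,0.034],0],[[0,0,0],[0,0,0.033],0],[[0,0,0],[0,0,0.033],0]]'
python3 -m creep '[[[0,0,0],[0,0,0],0]]'
python3 - <<'E'
from h import *
go((532.4,-40.5,59),-.045)
cv2.imwrite("pics/held.png",cv2.resize(cams.camera("scene")[180:340,180:400,::-1],None,fx=3,fy=3))
E
```

```text
time_s: 4.97
ee_pos: [477.2, 55.8, 58.7]
eef_rot: [-0.035, 0.999, 0.036, -0.006]
ft_force: [0.9, -0.1, -1.6]
opening: 0.267
finger_force: 59.1
time_s: 5.1
ee_pos: [476.9, 54.9, 58.4]
eef_rot: [-0.035, 0.999, 0.035, -0.006]
ft_force: [0.5, -0.1, -1.1]
opening: 0.268
finger_force: 59.1
t 5.1 pos [476.9  54.9  58.4] open 0.268 ff 59.1 ft [ 0.5 -0.1 -1.1]
 shift [ 0.485  0.988 -0.08 ] turn [-0.022   0.0045  0.0368]
```

View pics/held.png

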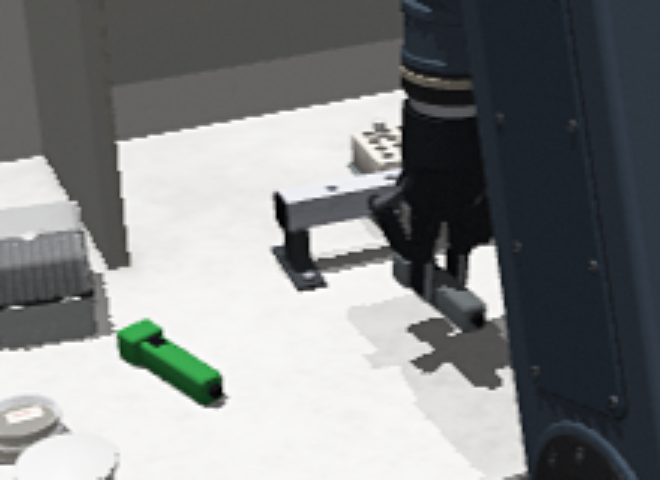

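The picture shows the reader held, nose away from the robot, at crop (440,295). The arm has drifted 90 mm in y and tilted slightly, so I'll look at the joints before the next move.

```bash
python3 -c "
from h import *
o=bot.get_obs();print(o['joints'].round(3))
q=o['eef_rot'];print(R.from_quat([q[1],q[2],q[3],q[0]]).as_matrix().round(3))
go((532.4,-40.5,59),-.045)"
```

```text
[ 0.072  0.297 -0.413  0.871  0.07   3.141]
[[ 0.997  0.072 -0.015]
 [ 0.073 -0.995  0.069]
 [-0.01  -0.07  -0.998]]
t 5.15 pos [476.9  55.7  58.4] open 0.265 ff 59.1 ft [ 0.4 -0.3 -1.9]
 shift [ 0.483  0.997 -0.081] turn [-0.0221  0.0045  0.0373]
```

j6 is at its limit of 3.141 (tool yaw = j1 - j6 + π). Moving to the target lowers j1 and frees the turn, so I'll shift first and then square up.

```bash
python3 -m creep '[[[0.05,0.25,0],[0,0,0],0],[[0.05,0.25,0],[0,0,0],0],[[0.05,0.25,0],[0,0,0],0],[[0.05,0.2,0],[0,0,0],0],[[0,0,0],[0,0,0],0]]'
python3 -c "
from h import *
print(bot.get_obs()['joints'].round(3))
go((532.4,-40.5,59),-.02)"
```

```text
time_s: 5.78
ee_pos: [504.3, -37.1, 51.3]
eef_rot: [-0.035, 0.999, 0.037, -0.006]
ft_force: [0.9, 0.7, -1.9]
opening: 0.265
finger_force: 59.2
[-0.114  0.35  -0.351  0.892  0.067  2.954]
t 5.78 pos [504.3 -37.1  51.3] open 0.265 ff 59.2 ft [ 0.9  0.7 -1.9]
 shift [ 0.277  0.049 -0.083] turn [-0.0221  0.0041  0.0296]
```

```bash
python3 -m creep '[[[0,0.03,-0.08],[-0.022,0.004,0],0],[[0,0,0],[0,0,0.015],0],[[0,0,0],[0,0,0.015],0],[[0,0,0],[0,0,0],0]]'
python3 -c "
from h import *
print(bot.get_obs()['joints'].round(3))
go((532.4,-40.5,59),-.03)"
```

```text
time_s: 6.28
ee_pos: [503.9, -39.2, 59.3]
eef_rot: [-0.001, 1.0, -0.01, 0.001]
ft_force: [0.6, 0.6, -0.7]
opening: 0.266
finger_force: 59.3
[-7.900e-02  3.250e-01 -3.640e-01  8.790e-01  2.000e-03  3.082e+00]
t 6.28 pos [503.9 -39.2  59.3] open 0.266 ff 59.3 ft [ 0.6  0.6 -0.7]
 shift [0.285 0.007 0.004] turn [-0.0005 -0.0008  0.0034]
```

```bash
python3 -m creep '[[[0.14,0.005,0],[0,0,0.006],0],[[0.14,0,0],[0,0,0],0],[[0,0,0],[0,0,0],0],[[0,0,0],[0,0,0],0],[[0,0,0],[0,0,0],0]]'
python3 -m creep '[[[0,0,0],[0,0,0],0],[[0,0,0],[0,0,0],0],[[0,0,0],[0,0,0],0]]'
python3 - <<'E'
from h import *
go((532.4,-40.5,59),-.045)
a=cams.camera("scene")[:,:,::-1];b=cams.camera("top")[:,:,::-1]
print(proj("scene",[(642.3,-45.5,66),(592,-43,66)]),proj("top",[(592,-43,80),(642,-45.5,66)]))
A=cv2.resize(a[190:310,260:400],None,fx=2.8,fy=2.8);B=cv2.resize(b[180:300,270:410],None,fx=2.8,fy=2.8)
cv2.imwrite("pics/present.png",np.hstack([A,B]))
E
```

```text
time_s: 6.9
ee_pos: [531.7, -41.5, 59.2]
eef_rot: [-0.001, 1.0, -0.02, 0.001]
ft_force: [0.3, 0.6, -1.8]
opening: 0.268
finger_force: 59.3
time_s: 7.28
ee_pos: [532.2, -41.4, 59.5]
eef_rot: [-0.001, 1.0, -0.02, 0.001]
ft_force: [0.3, 0.0, -1.5]
opening: 0.267
finger_force: 59.3
t 7.28 pos [532.2 -41.4  59.5] open 0.267 ff 59.3 ft [ 0.3  0.  -1.5]
 shift [ 0.002 -0.01   0.005] turn [-0.0004 -0.0009  0.0018]
[[332.02652327 242.76329569]
 [338.94660257 249.79647176]] [[336.78598318 237.21214883]
 [337.32133317 217.86089514]]
```

View pics/present.png

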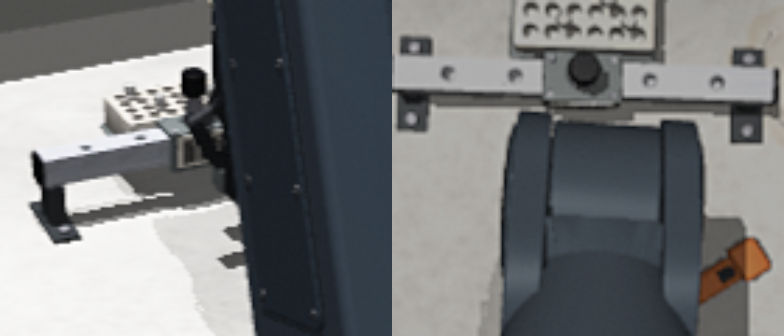

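The left half shows the label at crop (195,150) and the reader hidden behind the arm. The right half shows the section and knob unmoved at (587,70), with nothing touched. I'll hold a little longer, then back off 30 mm and lay the reader down.

```bash
python3 -m creep '[[[0,0,0],[0,0,0],0],[[0,0,0],[0,0,0],0],[[0,0,0],[0,0,0],0],[[0,0,0],[0,0,0],0],[[0,0,0],[0,0,0],0]]'
python3 -m creep '[[[-0.15,0,0],[0,0,0],0],[[-0.15,0,0.15],[0,0,0],0],[[0,0,0.2],[0,0,0],0],[[0,0,0.1],[0,0,0],0],[[0,0,0],[0,0,0],0]]'
python3 -c "
from h import *
go((502,-40,7.5),-.045)"
```

```text
time_s: 8.0
ee_pos: [532.2, -41.4, 59.4]
eef_rot: [-0.001, 1.0, -0.02, 0.001]
ft_force: [0.0, 0.2, -0.9]
opening: 0.265
finger_force: 59.3
time_s: 8.62
ee_pos: [501.6, -40.2, 13.9]
eef_rot: [-0.001, 1.0, -0.02, 0.001]
ft_force: [0.4, 0.8, -1.5]
opening: 0.265
finger_force: 59.3
t 8.62 pos [501.6 -40.2  13.9] open 0.265 ff 59.3 ft [ 0.4  0.8 -1.5]
 shift [ 0.004 -0.002  0.064] turn [-0.0004 -0.0004  0.0018]
```

```bash
python3 -m creep '[[[0,0,0.04],[0,0,0],0],[[0,0,0.025],[0,0,0],0],[[0,0,0],[0,0,0],0],[[0,0,0],[0,0,0],0]]'
```

```text
time_s: 9.12
ee_pos: [502.4, -40.2, 7.9]
eef_rot: [-0.001, 1.0, -0.02, 0.001]
ft_force: [-0.1, -0.2, -2.0]
opening: 0.267
finger_force: 59.3
```

```bash
python3 -m creep '[[[0,0,0.008],[0,0,0],0],[[0,0,0],[0,0,0],0],[[0,0,0],[0,0,0],0.6],[[0,0,0],[0,0,0],0.9],[[0,0,0],[0,0,0],1]]'
python3 -m creep '[[[0,0,0],[0,0,0],1],[[0,0,0],[0,0,0],1],[[0,0,-0.2],[0,0,0],1],[[0,0,-0.3],[0,0,0],1],[[0,0,-0.4],[0,0,0],1]]'
python3 -m creep '[[[0,0,-0.4],[0,0,0],1],[[0,0,-0.3],[0,0,0],1],[[0,0,0],[0,0,0],1]]'
python3 -c "
from h import *
go((666,-46,200),.1)"
```

```text
time_s: 9.75
ee_pos: [502.4, -40.2, 7.0]
eef_rot: [-0.001, 1.0, -0.02, 0.001]
ft_force: [-0.1, 0.4, 0.6]
opening: 0.887
finger_force: 0.0
time_s: 10.38
ee_pos: [501.4, -40.3, 97.3]
eef_rot: [-0.001, 1.0, -0.02, 0.001]
ft_force: [0.7, 0.0, 0.1]
opening: 0.999
finger_force: 0.0
time_s: 10.75
ee_pos: [503.3, -40.5, 169.2]
eef_rot: [-0.0, 1.0, -0.02, 0.004]
ft_force: [0.8, -0.4, -1.2]
opening: 0.996
finger_force: 0.0
t 10.75 pos [503.3 -40.5 169.2] open 0.996 ff 0.0 ft [ 0.8 -0.4 -1.2]
 shift [ 1.63  -0.009 -0.296] turn [-0.0002 -0.0023 -0.0444]
```

```bash
python3 -m creep '[[[0,0,-0.15],[0,0,-0.022],1],[[0,0,-0.1],[0,0,-0.022],1],[[0.3,0,0],[0,0,0],1],[[0.4,0.1,0],[0,0,0],1],[[0.4,0.1,0],[0,0,0],1]]'
python3 -m creep '[[[0.4,0,0],[0,0,0],1],[[0.1,0,0],[0,0,0],1],[[0,0,0],[0,0,0],1]]'
python3 - <<'E'
from h import *
go((666,-46,112),.1)
print(bot.get_obs()['joints'].round(2))
a=cams.camera("scene")[:,:,::-1];b=cams.camera("top")[:,:,::-1]
A=cv2.resize(a[170:310,260:400],None,fx=2.8,fy=2.8);B=cv2.resize(b[160:300,270:410],None,fx=2.8,fy=2.8)
cv2.imwrite("pics/over.png",np.hstack([A,B]))
E
```

```text
time_s: 11.38
ee_pos: [614.0, -49.5, 191.2]
eef_rot: [-0.001, 0.999, 0.049, 0.001]
ft_force: [-0.1, -0.1, -0.2]
opening: 0.997
finger_force: 0.0
time_s: 11.75
ee_pos: [662.6, -44.4, 190.9]
eef_rot: [-0.001, 0.999, 0.049, 0.0]
ft_force: [-0.2, -0.3, 0.4]
opening: 1.004
finger_force: 0.0
t 11.75 pos [662.6 -44.4 190.9] open 1.004 ff 0.0 ft [-0.2 -0.3  0.4]
 shift [0.032 0.02  0.789] turn [-0.0004 -0.0001 -0.0003]
[-0.07  0.49  0.27  1.35  0.    2.98]
```

View pics/over.png

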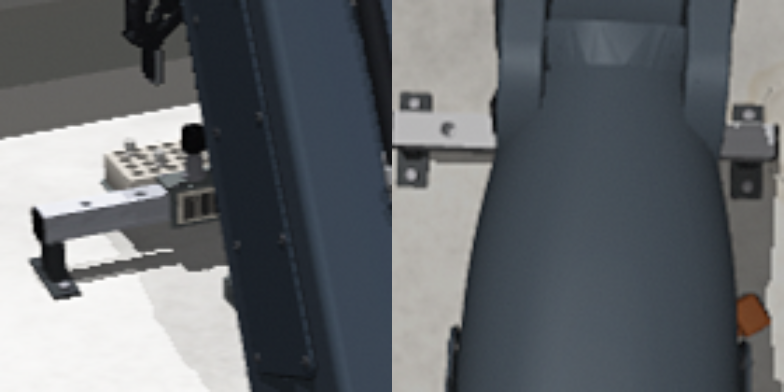

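The picture shows the gripper above with one finger at crop (150,70), and the knob below it at (192,140), free and unmoved. Next I descend and grip the knob.

```bash
python3 -m creep '[[[0.032,0.02,0.2],[0,0,0],1],[[0,0,0.25],[0,0,0],1],[[0,0,0.25],[0,0,0],1],[[0,0,0.1],[0,0,0],1],[[0,0,0],[0,0,0],1]]' 60
python3 -c "
from h import *
go((666,-46,111),.1)"
```

```text
time_s: 12.48
ee_pos: [665.9, -46.2, 112.6]
eef_rot: [-0.001, 0.999, 0.049, 0.001]
ft_force: [0.2, 0.5, 0.1]
opening: 1.004
finger_force: 0.0
t 12.47 pos [665.9 -46.2 112.6] open 1.004 ff 0.0 ft [0.2 0.5 0.1]
 shift [ 0.001 -0.002  0.016] turn [-0.0003 -0.0007 -0.0004]
```

```bash
python3 -m creep '[[[0,0,0],[0,0,0],0.3],[[0,0,0],[0,0,0],0],[[0,0,0],[0,0,0],0],[[0,0,0],[0,0,0],0],[[0,0,0],[0,0,0],0]]' 90
python3 -m creep '[[[0,0,0],[0,0,0],0],[[0,0,0],[0,0,0],0]]'
```

```text
time_s: 13.1
ee_pos: [666.8, -46.1, 112.6]
eef_rot: [-0.0, 0.999, 0.049, 0.002]
ft_force: [-0.0, 0.5, 1.0]
opening: 0.296
finger_force: 88.2
time_s: 13.35
ee_pos: [666.8, -46.1, 112.5]
eef_rot: [-0.001, 0.999, 0.049, 0.002]
ft_force: [0.0, 0.9, 1.3]
opening: 0.295
finger_force: 88.2
```

```bash
python3 -m creep '[[[0,0,-0.05],[0,0,0],0],[[0,0,-0.05],[0,0,0],0],[[0,0,-0.035],[0,0,0],0],[[0,0,0],[0,0,0],0],[[0,0,0],[0,0,0],0]]'
python3 -c "
from h import *
go((666.8-60*.045,-46.1-60*.999,126),.1)"
```

```text
time_s: 13.98
ee_pos: [666.6, -46.1, 125.4]
eef_rot: [-0.001, 0.999, 0.049, 0.001]
ft_force: [4.0, 1.3, -11.3]
opening: 0.3
finger_force: 89.0
t 13.97 pos [666.6 -46.1 125.4] open 0.3 ff 89.0 ft [  4.    1.3 -11.3]
 shift [-0.084  0.594 -0.007] turn [-0.0003 -0.0007 -0.0004]
```

```bash
python3 -m creep '[[[0,0,-0.01],[0,0,0],0],[[-0.02,0.14,0],[0,0,0],0],[[-0.021,0.15,0],[0,0,0],0],[[-0.021,0.15,0],[0,0,0],0],[[-0.021,0.15,0],[0,0,0],0]]'
python3 -m creep '[[[0,0,0],[0,0,0],0],[[0,0,0],[0,0,0],0]]'
python3 -c "
from h import *
go((666.8-60*.045,-46.1-60*.999,126),.1)"
```

```text
time_s: 14.6
ee_pos: [663.7, -106.5, 126.5]
eef_rot: [-0.001, 0.999, 0.049, 0.001]
ft_force: [3.3, 1.7, -13.0]
opening: 0.295
finger_force: 89.3
time_s: 14.85
ee_pos: [663.7, -106.2, 126.7]
eef_rot: [-0.0, 0.999, 0.049, 0.001]
ft_force: [1.1, -1.9, -13.7]
opening: 0.294
finger_force: 89.5
t 14.85 pos [ 663.7 -106.2  126.7] open 0.294 ff 89.5 ft [  1.1  -1.9 -13.7]
 shift [ 0.004 -0.001  0.007] turn [-0.0002 -0.0006 -0.0006]
```

```bash
python3 -m creep '[[[0,0,0.04],[0,0,0],0],[[0,0,0.03],[0,0,0],0],[[0,0,0.03],[0,0,0],0],[[0,0,0],[0,0,0],0]]'
python3 -c "
from h import *
go((666.8-60*.045,-46.1-60*.999,108),.1)"
```

```text
time_s: 15.35
ee_pos: [664.0, -105.4, 117.2]
eef_rot: [-0.001, 0.999, 0.049, 0.001]
ft_force: [-3.4, -0.8, -3.0]
opening: 0.298
finger_force: 90.5
t 15.35 pos [ 664.  -105.4  117.2] open 0.298 ff 90.5 ft [-3.4 -0.8 -3. ]
 shift [0.    0.006 0.092] turn [-0.0003 -0.0009 -0.0003]
```

The force follows the spring line (-3 N at 4.7 mm above rest), so the pin is in the hole. Now I press it home.

```bash
python3 -m creep '[[[0,0,0.04],[0,0,0],0],[[0,0,0.03],[0,0,0],0],[[0,0,0.02],[0,0,0],0],[[0,0,0],[0,0,0],0]]'
python3 -m creep '[[[0,0,0.01],[0,0,0],0],[[0,0,0.01],[0,0,0],0],[[0,0,0],[0,0,0],0],[[0,0,0],[0,0,0],0]]'
```

```text
time_s: 15.85
ee_pos: [664.1, -105.5, 109.4]
eef_rot: [-0.0, 0.999, 0.049, 0.002]
ft_force: [-8.0, 0.7, 8.5]
opening: 0.299
finger_force: 91.9
time_s: 16.35
ee_pos: [664.3, -105.5, 109.3]
eef_rot: [-0.0, 0.999, 0.049, 0.003]
ft_force: [-12.2, 0.4, 20.9]
opening: 0.3
finger_force: 93.4
```

Run:
```python
from h import *
go((664,-106,109),.1)
a=cams.camera("scene")[:,:,::-1];b=cams.camera("top")[:,:,::-1]
A=cv2.resize(a[170:310,240:400],None,fx=2.4,fy=2.4);B=cv2.resize(b[150:310,250:490],None,fx=1.65,fy=2.1)
cv2.imwrite("pics/end.png",np.hstack([A,B[:336]]))
x,y,al=666.24,-46.59,-.045
print(proj("scene",[(x-24-2.7,y+1.1-60,66),(x-2.7,y-60,140)]))
```

```text
t 16.35 pos [ 664.3 -105.5  109.3] open 0.3 ff 93.4 ft [-12.2   0.4  20.9]
 shift [-0.004  0.005  0.003] turn [-0.0001 -0.0018 -0.0003]
[[350.62825551 239.20393393]
 [347.40214152 213.29380246]]
```

View pics/end.png

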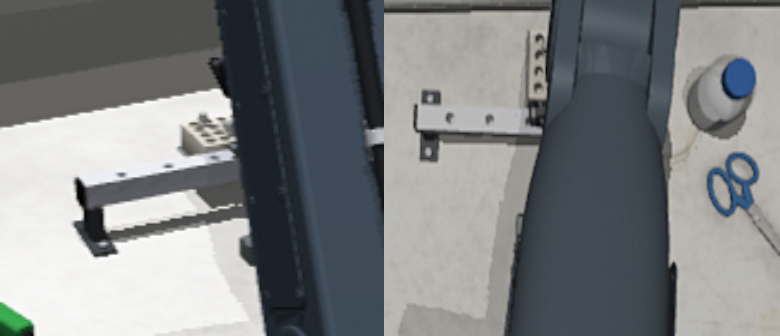

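The picture shows the vial block moved towards the bottle and the left holes uncovered. The blue-capped bottle is in place at crop (735,85), and the reader's head is on the bench at (248,248). The knob is gripped at 93 N and pressed against its stop at 21 N, so I hand in.

```bash
python3 -c "
from rig import order
print(order.hand_in())"
```

```text
the job is handed in; nothing more can be done
None
```

I handed the job in at about 16.5 s with no verdict returned: the reader was held 5 cm from the label and laid back flat, the section moved one hole (60 mm) towards the bottle, and the knob is gripped and pressed down; the arm hid the reader at the label, so its aim there rests on calculation.

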